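# Nudge the drill plate onto the fixture pins

### The job

The yellow drill plate has been left on the welding fixture lying crooked on top of its two brass locating pins. With the fingertips, nudge it sideways - up against the blue fence and along it - until both holes drop over the pins and the plate lies flat on the deck. Push only, do not pick the plate up, and leave the other things on the bench where they are.

Things in the scene. Friction and masses are not known exactly. Their poses are not given: they have to be found in the camera images.
- fixture: Grey welding fixture fixed to the bench: deck 160 (x) x 440 (y) x 20 mm high, origin at the centre of its underside on the bench. Along its +x side stands a straight blue fence, 260 mm long in y, 12 mm thick, 30 mm high above the deck; its face towards -x is at fixture x = +64.5 mm. Place and yaw differ from run to run; it does not move.
- deck (a point): Centre of the fixture deck's top face, 20 mm above the bench, axes as the fixture's. Fully home, the plate lies flat on the deck with its holes round the pins, its origin at x +23 mm, y 0 here, with 1.5 mm of play to the fence; pushed flat against the fence, the holes still line up well enough to drop when the plate is slid along it.
- pin_right (a point): Foot of the right brass pin (fixture frame x +35, y -40 mm), on the deck's top face. Pin 12 mm in diameter, round-nosed, its top 10.5 mm above the deck.
- pin_left (a point): Foot of the left brass pin (fixture frame x +35, y +40 mm), like the right one.
- plate: Loose yellow aluminium plate 80 (x) x 170 (y) x 8 mm, 0.3 kg, slides at a few newtons. Origin at the centre of its underside, z up, x towards the fence. At the start it rides on the pins, robot-side edge down on the deck, fence side raised 0.1 to 0.25 rad, 4 to 18 mm short of home, 14 to 36 mm left or right of it, turned up to 0.12 rad.
- hole_right (a point): Centre of the plate's right hole at its underside (plate frame x +12, y -40 mm); round through hole 16 mm in diameter. When the plate is pushed along the fence by one end, a push on the half of that end nearer the robot keeps it against the fence; a push close to the fence swings it away.
- hole_left (a point): Centre of the plate's left hole at its underside (plate frame x +12, y +40 mm), like the right one.
- socket: Steel wrench socket, 26 mm diameter, 38 mm high, standing on the left end of the fixture deck; origin under its centre. Leave alone.
- bolt: Hex bolt standing on its head (28 mm) on the right end of the deck, 45 mm high; origin under its centre. Leave alone.
- wrench: Open-ended wrench lying on the bench beyond the fixture. Leave alone.
- hammer: Hammer lying on the bench beyond the fixture. Leave alone.
- tin: Steel tin with a red label, 72 mm diameter, 85 mm high, on the bench at the left; origin under its centre. Leave alone.
- spool: Copper-coloured ring-shaped wire spool, 84 mm diameter, 34 mm high, on the bench at the right; origin under its centre. Leave alone.
- tray: Empty red parts tray 100 x 140 x 30 mm on the bench at the left; origin under its centre. Leave alone.
There are look-alikes about, which are no part of the job. What is meant by the plate is not purple or red, and is the smaller of those in its own colour.

How it is judged (in metres and radians):
At the end, for the whole second after the job is handed in: The plate lies at rest flat on the deck (underside within 2 mm of it, tilted less than 0.03 rad), each hole round its own pin (centres within 4 mm) (z of plate in the frame of deck between -0.002 and 0.002 m and angle between the z axis of plate and the z axis of deck, either way round below 0.03 rad and horizontal distance between hole_right and pin_right below 0.004 m and horizontal distance between hole_left and pin_left below 0.004 m and linear speed of plate below 0.01 m/s); the robot touches nothing.
It fails at once if the plate is lifted: its centre rises more than 25 mm above the deck, or it tips more than 0.5 rad (z of plate in the frame of deck above 0.025 m or angle between plate's own z axis and vertical above 0.5 rad).
It fails at once if another thing on the bench is moved more than 20 mm or knocked over (distance of any of socket, bolt, wrench, hammer, tin, spool, tray from where it was at the start of the episode above 0.02 m or angle between any of socket, bolt, tin's own z axis and vertical above 0.5 rad).
It also fails if it takes over 51 s, if anything falls off the work surface, if the arm or the gripper's body presses on something with over 40 N, if the wrist force passes 120 N, or if a joint passes its speed limit or range.

### The arm

A 6-joint arm with a two-finger parallel gripper is mounted at the origin on the work surface. World frame = base frame: x ahead of the robot, y to its left, z up, the work surface at z = 0. Lengths are in mm, angles in degrees, forces in N, time in s.
With the tool pointing down it reaches from about 300 to 850 mm from the base axis. Payload 4.2 kg.
Tool frame: the origin (TCP) lies at the very end of the fingers, on their centre line; the grasp point (between the pads) lies 19 mm behind it; z points along the fingers, y is the direction in which the jaws open and shut (so a half turn about z gives the same grasp; the last joint's range is limited). The gripper opens to 91 mm and grips with 3 to 60 N. Pads are 32 mm wide; open, the fingers measure 118 mm over their backs; the gripper's body (76 mm by 178 mm) begins 60 mm behind the grasp point.
Start: joints at [-70.818, 18.312, 89.639, -0, 72.044, -1.146], TCP at [199.761, -539.202, 213.976] pointing down, gripper open.
Joint ranges: [-177.97, 177.97], [-48.28, 115.42], [12.27, 149.76], [-77.06, 257.06], [2.81, 150.46], [-146.56, 146.56]. Speed limits (degrees/s): [147.25, 147.25, 180, 180, 180, 180].

### API

Orientations are given as [roll, pitch, yaw] about the fixed x, y, z axes, in that order (R = Rz(yaw) Ry(pitch) Rx(roll)).
In Python, from workcell import env gives the robot as it stands. The module is installed in compiled form; this text tells all that it offers.
- The arm moves only by the tool arm_command, never from a script. Its argument "targets" is a list of rows, each a list of 5 numbers: the closure, from 0 (fully open) to 1 (shut), then the shift along the tool's x, y, z each as a share of 50 cm, from -1 to 1, then the turn about the tool's z as a share of pi/4 rad, from -1 to 1. A call has 1 to 8 rows; each row is the pose to reach, as a shift and turn from the pose measured when the call began, along the tool's axes at that moment; what a row does not reach only later rows make up. A row lasts 1/12 s, in which the tool goes at most 41.7 mm and 7.16 degrees, less where a joint would pass 70% of its speed; a pose out of reach is approached as far as the arm can. A call with a number of a shift or a turn outside -1 to 1 is refused whole. A call with a gripper value outside its range is refused whole. The fingers move at their own pace and stop on an object; "squeeze" is the grip in N (left out, the last holds). Time passes only in rows, so rows that repeat a pose let the fingers close. It gives the time, the measured TCP pose, the force and the opening at its end, in the units of the state.
- env.state(): the state, without advancing time (a new reading comes with each control period).
- env.grab_frame(name): name is "scene" or "side" or "wrist"; returns the picture (420x560x3 uint8, red, green, blue); there is no depth.
- env.camera_params(name): a dict with "camera_matrix" (3x3 intrinsics, pixels), "dist_coeffs" ([k1, k2, p1, p2, k3] as OpenCV has them; the pictures are not rectified), "R" (3x3) and "t" (3): a world point X has camera coordinates R X + t; the wrist camera has in their place "hand_eye" (4x4, takes a point from camera to tool coordinates, whose origin is the TCP and whose axes are the flange's). Camera axes: x right, y down, z forward; pixel columns grow to the right and rows downward; lengths in mm; the calibration is good to about 2 mm. A picture is of the moment at which its call begins: read the wrist's pose just before it. camera_params takes no time and is no camera call.
- env.job_done(): hands the job in, once; it reports no verdict.
The state is a dict: "time_s": time; "qpos": joint angles; "qvel": joint speeds; "effort": joint torques, N m; "ee_pos": TCP position; "ee_rot": TCP orientation; "force": force on the tool from outside, world axes, zero at the start; "torque": the same for the moment, N m; "gripper_width": finger opening in mm.
Only numpy, scipy, OpenCV 4.12 (cv2) and the standard library are available. Lean on these libraries where they do the work, as an engineer would, in place of code of your own. Each camera call takes 0.05 s, during which the arm holds its last target.

## Working session

There is one attempt and no reset: what is moved stays moved. The work goes in short steps, Python scripts to look and compute and a tool call to move; the robot and the scene stay as the last step left them, time stands still between calls to the robot, and variables do not carry over. Pictures are saved under pics/ and viewed, and the job is handed in when it is done.

Besides the shell and the picture viewer there is one more tool, called after "Emit:" as name([rows], argument=value, ...), one row to a line, values as JSON. arm_command: Moves the arm, as the interface text tells. Shift numbers are shares of 50 cm and turn numbers shares of pi/4 rad, none past 1 either way. Its arguments: {"type":"object","properties":{"targets":{"type":"array"},"squeeze":{"type":"number"}},"required":["targets"]}

```bash
mkdir -p pics; python3 - <<'E'
from workcell import env
import cv2
s=env.state();print(s)
for n in("scene","side","wrist"):
    im=env.grab_frame(n);cv2.imwrite(f"pics/{n}0.png",im[:,:,::-1])
    p=env.camera_params(n);print(n,p)
E
```

```text
{'time_s': 0.0, 'qpos': array([-7.08149576e+01,  1.83507953e+01,  8.97102015e+01,  1.81012367e-03,
        7.20444077e+01, -1.14647943e+00]), 'qvel': array([-0.04744313, -0.0872745 ,  0.06938722, -0.06932666,  0.02899541,
       -0.04181988]), 'effort': array([-3.99946275e-04, -4.12458587e+01, -2.31972224e+01,  7.26727070e-02,
        4.56352439e-02, -1.39489180e-04]), 'ee_pos': array([ 199.61106965, -538.66157811,  213.10306418]), 'ee_rot': array([-1.79894651e+02, -3.82957426e-03,  2.03309587e+01]), 'force': array([ 0.00739699, -0.22877471, -0.25731624]), 'torque': array([ 0.00593842, -0.0159439 ,  0.01653241]), 'gripper_width': 91.29964402627418}
scene {'camera_matrix': array([[453.90201424,   0.        , 275.83063908],
       [  0.        , 453.90201424, 213.82420498],
       [  0.        ,   0.        ,   1.        ]]), 'dist_coeffs': array([-0.08820241,  0.        ,  0.        ,  0.        ,  0.        ]), 'R': array([[ 0.77545584,  0.63139254,  0.00341987],
       [ 0.55161462, -0.67481983, -0.49024434],
       [-0.30722882,  0.38204928, -0.87157834]]), 't': array([-421.8030090
[... 428 characters left out ...]
18, -0.51588861]]), 't': array([ 420.02449981,  227.03045179, 1073.17929154])}
wrist {'camera_matrix': array([[329.87148337,   0.        , 279.71975364],
       [  0.        , 329.87148337, 210.84464137],
       [  0.        ,   0.        ,   1.        ]]), 'dist_coeffs': array([-0.01117278,  0.        ,  0.        ,  0.        ,  0.        ]), 'hand_eye': array([[ 1.07238986e-03, -9.61142170e-01, -2.76051767e-01,
         7.77101080e+01],
       [ 9.99999214e-01,  8.51257226e-04,  9.20877264e-04,
        -2.20783429e-02],
       [-6.50102910e-04, -2.76052538e-01,  9.61142327e-01,
        -1.71054812e+02],
       [ 0.00000000e+00,  0.00000000e+00,  0.00000000e+00,
         1.00000000e+00]])}
```

View pics/scene0.png

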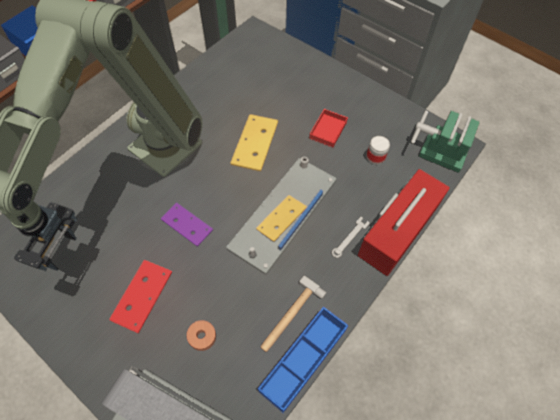

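View pics/side0.png

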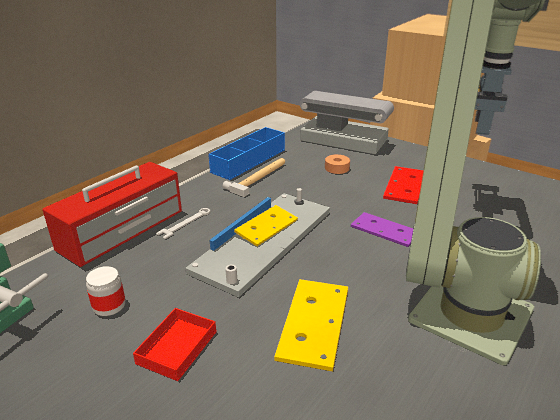

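View pics/wrist0.png

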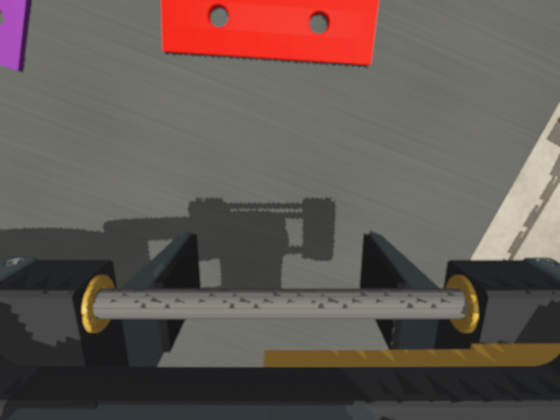

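```bash
python3 - <<'E'
import cv2
a=cv2.imread("pics/scene0.png")[150:280,220:345];cv2.imwrite("pics/sc.png",cv2.resize(a,None,fx=4.5,fy=4.5,interpolation=cv2.INTER_CUBIC))
a=cv2.imread("pics/side0.png")[180:300,180:340];cv2.imwrite("pics/sd.png",cv2.resize(a,None,fx=5,fy=5,interpolation=cv2.INTER_CUBIC))
E
```

```text
(no output)
```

View pics/sc.png

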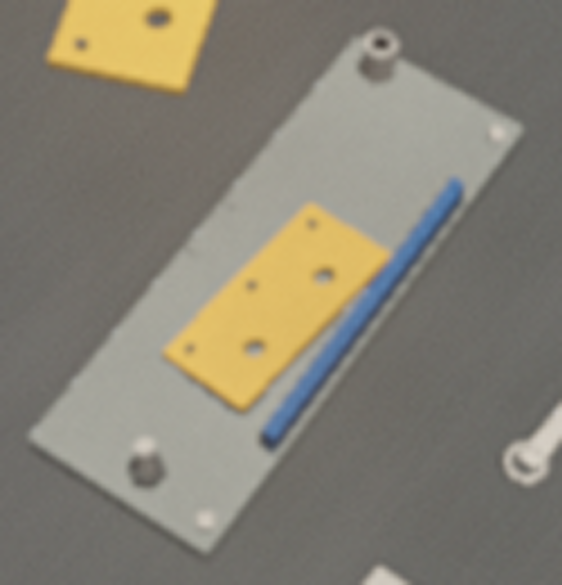

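View pics/sd.png

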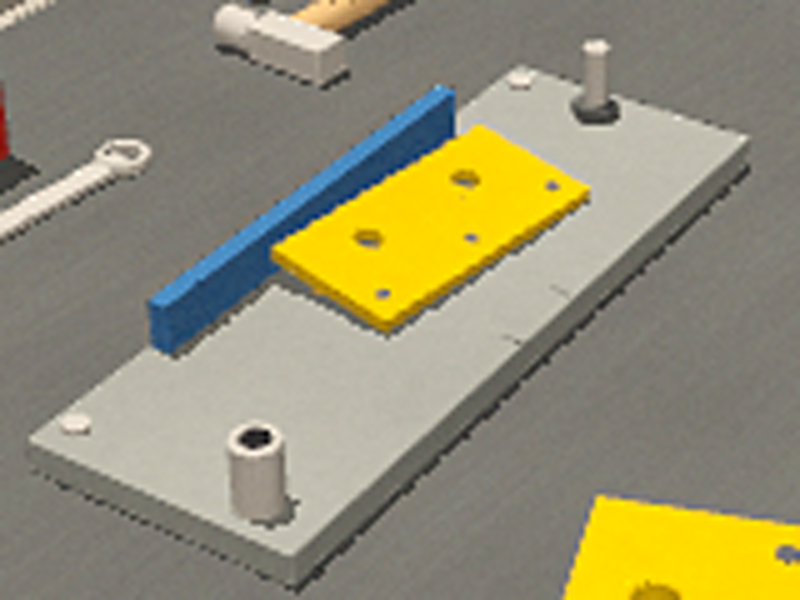

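```bash
cat > h.py <<'E'
import numpy as np,cv2
from scipy.optimize import least_squares
from scipy.spatial.transform import Rotation as Ro
import pickle,os
from workcell import env
def proj(n,X,st=None):
    p=env.camera_params(n);X=np.atleast_2d(X).astype(float)
    if n=="wrist":
        he=p["hand_eye"];RT=Ro.from_euler('xyz',st["ee_rot"],degrees=True).as_matrix()
        Rw=RT@he[:3,:3];tw=RT@he[:3,3]+st["ee_pos"];R=Rw.T;t=-R@tw
    else:R,t=np.array(p["R"]),np.array(p["t"])
    return cv2.projectPoints(X,cv2.Rodrigues(R)[0],t,p["camera_matrix"],p["dist_coeffs"])[0][:,0]
def fixT(f,P):
    c,s=np.cos(f[2]),np.sin(f[2]);P=np.atleast_2d(P).astype(float)
    return np.c_[f[0]+c*P[:,0]-s*P[:,1],f[1]+s*P[:,0]+c*P[:,1],P[:,2]]
def plateT(q,P):  # q: x,y,z(of -x bottom edge),yaw,tilt in fixture frame ; P plate frame; q x,y = origin
    R=Ro.from_euler('ZY',[q[3],-q[4]]).as_matrix()
    return (R@np.atleast_2d(P).astype(float).T).T+np.array([q[0],q[1],20+40*np.sin(q[4])+q[2]])
E
cat > fit0.py <<'E'
from h import *
sc=lambda l:[(220+(u+.5)/4.5-.5,150+(v+.5)/4.5-.5) for u,v in l]
sd=lambda l:[(180+(u+.5)/5-.5,180+(v+.5)/5-.5) for u,v in l]
DP=np.array([[-80,-220,20],[80,-220,20],[80,220,20],[-80,220,20]])
ds=np.array(sc([(30,435),(208,552),(523,127),(355,38)]));dd=np.array(sd([(748,140),(520,68),(32,440),(295,555)]))
def r(f):
    W=fixT(f,DP);return np.r_[(proj("scene",W)-ds).ravel(),(proj("side",W)-dd).ravel()]
s=least_squares(r,[600,0,0],x_scale=[10,10,.1]);f=s.x;print(f,np.degrees(f[2]));print(s.fun.reshape(-1,2).round(1).tolist())
PP=np.array([[-40,85,8],[40,85,8],[40,-85,8],[-40,-85,8],[12,40,8],[12,-40,8]])
ps=np.array(sc([(310,203),(392,252),(243,410),(165,352),(324,274),(254,347)]))
pd=np.array(sd([(387,325),(275,252),(482,125),(588,187),(368,237),(466,179)]))
def r2(q):
    W=fixT(f,plateT([q[0],q[1],0,q[2],q[3]],PP));return np.r_[(proj("scene",W)-ds).ravel(),(proj("side",W)-dd*0-pd).ravel()]
s=least_squares(r2,[15,0,0,.1],x_scale=[10,10,.1,.1]);print(s.x);print(s.fun.reshape(-1,2).round(1).tolist())
np.save("f.npy",f)
for n,P in(("tin",0),):pass
E
python3 fit0.py
```

```text
[5.35592696e+02 5.11753847e+01 8.39845060e-02] 4.811957739747035
[[-0.7, 0.6], [-0.1, 0.5], [0.5, -0.2], [0.2, -1.0], [0.8, -0.5], [-0.4, -0.5], [-0.7, 0.1], [0.2, 0.6]]Traceback (most recent call last):
  File "fit0.py", line 14, in <module>
    s=least_squares(r2,[15,0,0,.1],x_scale=[10,10,.1,.1]);print(s.x);print(s.fun.reshape(-1,2).round(1).tolist())
    return func(*args, **kwargs)
    vector_fun = VectorFunction(
        fun_wrapped,
    ...<6 lines>...
        workers=workers
    )
    self._update_fun()
    ~~~~~~~~~~~~~~~~^^
    self.f = self.fun_wrapped(xp_copy(self.x))
             ~~~~~~~~~~~~~~~~^^^^^^^^^^^^^^^^^
    return np.atleast_1d(self.fun(x))
                         ~~~~~~~~^^^
    return self.f(x, *self.args, **self.kwargs)
           ~~~~~~^^^^^^^^^^^^^^^^^^^^^^^^^^^^^^
  File "fit0.py", line 13, in r2
    W=fixT(f,plateT([q[0],q[1],0,q[2],q[3]],PP));return np.r_[(proj("scene",W)-ds).ravel(),(proj("side",W)-dd*0-pd).ravel()]
                                                               ~~~~~~~~~~~~~~~^~~
ValueError: operands could not be broadcast together with shapes (6,2) (4,2)
```

```bash
sed -i 's/(proj("scene",W)-ds).ravel(),(proj("side",W)-dd\*0-pd)/(proj("scene",W)-ps).ravel(),(proj("side",W)-pd)/' fit0.py; python3 fit0.py
cat >> h.py <<'E'
E
```

```text
[5.35592696e+02 5.11753847e+01 8.39845060e-02] 4.811957739747035
[[-0.7, 0.6], [-0.1, 0.5], [0.5, -0.2], [0.2, -1.0], [0.8, -0.5], [-0.4, -0.5], [-0.7, 0.1], [0.2, 0.6]]
[ 13.52478006 -30.58859585  -0.10978446   0.16607096]
[[0.1, 0.3], [-0.1, 0.4], [0.2, -0.5], [-0.4, 0.2], [0.2, 0.3], [0.3, -0.0], [0.1, 0.3], [-0.4, -0.1], [-0.5, -0.4], [0.4, 0.3], [0.4, 0.6], [0.1, -0.1]]
```

```bash
cat >> h.py <<'E'
f=np.load("f.npy") if os.path.exists("f.npy") else None
def cmd(fx,fy,z,yaw_fix=0,show=True):
    s=env.state();R=Ro.from_euler('xyz',s["ee_rot"],degrees=True).as_matrix()
    W=fixT(f,[[fx,fy,z]])[0];d=R.T@(W-s["ee_pos"])/500
    ty=np.degrees(f[2])+yaw_fix;dy=(s["ee_rot"][2]-ty+180)%360-180
    print("target",W.round(1),"shift",d.round(4),"turn",round(dy/45,4),"t",s["time_s"])
def where():
    s=env.state();W=s["ee_pos"];c,sn=np.cos(f[2]),np.sin(f[2]);d=W-np.array([f[0],f[1],0])
    F=s["force"];print("fix pos",(c*d[0]+sn*d[1]).round(1),(-sn*d[0]+c*d[1]).round(1),W[2].round(1),"Ffix",(c*F[0]+sn*F[1]).round(1),(-sn*F[0]+c*F[1]).round(1),F[2].round(1),"t",s["time_s"],"rot",s["ee_rot"].round(1),"w",s["gripper_width"])
E
python3 -c "
from h import *
cmd(-62,-88,120);where()"
```

```text
target [481.2 -41.7 120. ] shift [ 0.8735 -0.7364  0.1876] turn 0.3448 t 0.15
fix pos -384.3 -559.7 213.3 Ffix 0.2 0.2 0.4 t 0.15 rot [-179.9    0.    20.3] w 91.44142374029869
```

Emit:
arm_command([
  [1, 0.87, -0.736, 0.1, 0.345],
  [1, 0.87, -0.736, 0.1, 0.345],
  [1, 0.87, -0.736, 0.1, 0.345],
  [1, 0.87, -0.736, 0.1, 0.345],
  [1, 0.87, -0.736, 0.1, 0.345],
  [1, 0.87, -0.736, 0.1, 0.345],
  [1, 0.87, -0.736, 0.1, 0.345],
  [1, 0.87, -0.736, 0.1, 0.345],
], squeeze=10)

```text
time_s: 0.82
ee_pos: [362.8, -248.7, 184.6]
ee_rot: [-179.9, 0.0, 4.8]
force: [0.5, -0.7, 0.5]
gripper_width: 40.6
```

```bash
python3 -c "
from h import *
cmd(-62,-88,120);where()"
```

```text
target [481.2 -41.7 120. ] shift [ 0.2705 -0.3927  0.1297] turn -0.0008 t 0.8167
fix pos -197.4 -284.4 184.6 Ffix 0.5 -0.7 0.5 t 0.8167 rot [-179.9    0.     4.8] w 40.56409792144228
```

Emit:
arm_command([
  [1, 0.27, -0.393, 0.13, 0],
  [1, 0.27, -0.393, 0.13, 0],
  [1, 0.27, -0.393, 0.13, 0],
  [1, 0.27, -0.393, 0.13, 0],
  [1, 0.27, -0.393, 0.13, 0],
  [1, 0.27, -0.393, 0.13, 0],
  [1, 0.27, -0.393, 0.13, 0],
  [1, 0.27, -0.393, 0.13, 0],
])

```text
time_s: 1.48
ee_pos: [480.9, -40.0, 119.0]
ee_rot: [-179.9, 0.1, 5.0]
force: [-0.5, 0.2, -0.0]
gripper_width: 0.5
```

```bash
python3 - <<'E'
from h import *
where();st=env.state()
im=env.grab_frame("wrist");cv2.imwrite("pics/w1.png",im[:,:,::-1])
im=env.grab_frame("scene")[150:280,220:345,::-1];cv2.imwrite("pics/sc1.png",cv2.resize(im,None,fx=4.5,fy=4.5,interpolation=cv2.INTER_CUBIC))
print(proj("wrist",fixT(f,[[35,-40,20],[35,40,20],[-80,-220,20],[64.5,-130,20],[64.5,130,20]]),st))
E
```

```text
fix pos -62.1 -86.2 119.0 Ffix -0.5 0.3 -0.0 t 1.4833 rot [-1.799e+02  1.000e-01  5.000e+00] w 0.48338435322554085
[[220.10998256  89.54911175]
 [116.70505449  89.33699338]
 [433.34102003 231.29018417]
 [338.84386777  48.31250722]
 [ -6.93442151  47.95955929]]
```

View pics/w1.png

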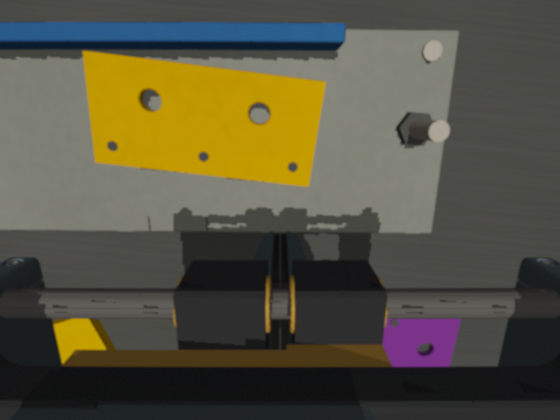

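View pics/sc1.png

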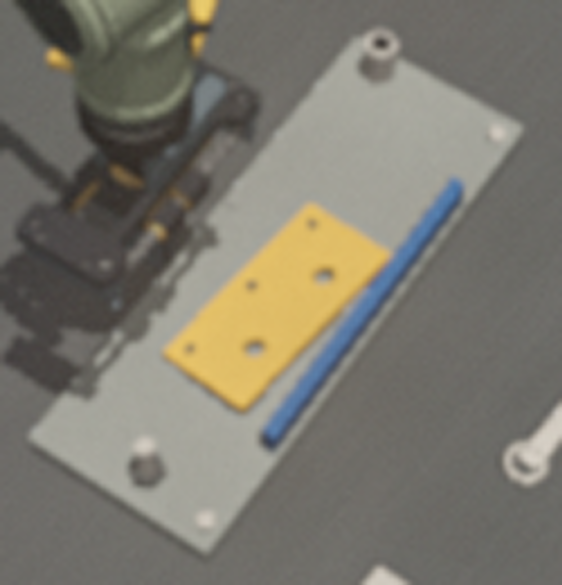

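Emit:
arm_command([
  [1, 0, 0, 0.08, 0],
  [1, 0, 0, 0.15, 0],
  [1, 0, 0, 0.191, 0],
  [1, 0, 0, 0.191, 0],
  [1, 0.02, 0, 0.191, 0],
  [1, 0.025, 0, 0.191, 0],
  [1, 0.03, 0, 0.191, 0],
  [1, 0.035, 0, 0.191, 0],
])

```text
time_s: 2.25
ee_pos: [497.7, -41.1, 24.9]
ee_rot: [-180.0, 0.1, 4.8]
force: [-2.6, -2.3, -0.1]
gripper_width: 0.6
```

```bash
python3 -c "
from h import *
where();cmd(-40,-88,23)
im=env.grab_frame('wrist');cv2.imwrite('pics/w2.png',im[:,:,::-1])"
```

```text
fix pos -45.5 -88.8 24.9 Ffix -2.8 -2.1 -0.1 t 2.25 rot [-1.8e+02  1.0e-01  4.8e+00] w 0.6253475145690477
target [503.1 -39.9  23. ] shift [ 0.011  -0.0016  0.0037] turn -0.0012 t 2.25
```

View pics/w2.png

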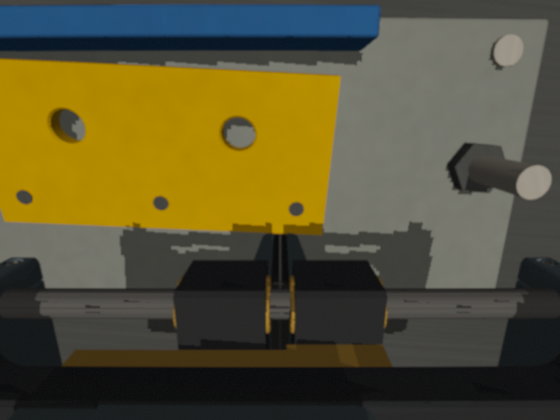

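Emit:
arm_command([
  [1, 0.004, 0, 0.003, 0],
  [1, 0.008, 0, 0.003, 0],
  [1, 0.011, 0, 0.003, 0],
  [1, 0.014, 0, 0.003, 0],
  [1, 0.016, 0, 0.003, 0],
])

```text
time_s: 2.72
ee_pos: [506.4, -40.3, 23.4]
ee_rot: [-180.0, 0.0, 4.8]
force: [-3.4, -2.3, 2.8]
gripper_width: 0.4
```

```bash
python3 -c "
from h import *
where();cmd(-35,-88,23)
im=env.grab_frame('wrist');cv2.imwrite('pics/w3.png',im[:,:,::-1])"
```

```text
fix pos -36.8 -88.7 23.4 Ffix -3.6 -2.0 2.8 t 2.7167 rot [-180.     0.     4.8] w 0.44921060080542213
target [508.1 -39.5  23. ] shift [ 0.0036 -0.0014  0.0008] turn -0.0006 t 2.7167
```

View pics/w3.png

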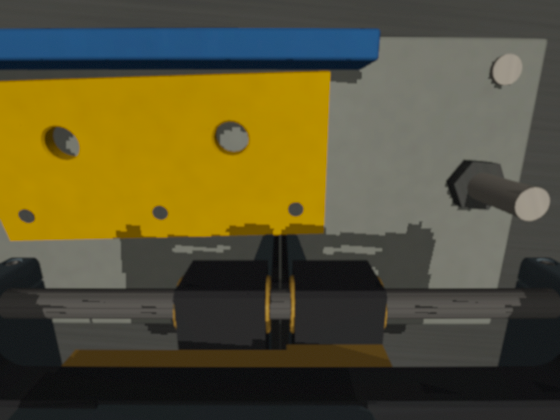

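Emit:
arm_command([
  [1, -0.02, 0, 0.0, 0],
  [1, -0.03, 0, 0, 0],
  [1, -0.03, -0.08, 0, 0],
  [1, -0.03, -0.16, 0, 0],
  [1, -0.03, -0.17, 0, 0],
  [1, -0.02, -0.17, 0, 0],
  [1, -0.013, -0.17, 0, 0],
  [1, -0.008, -0.17, 0, 0],
])

```text
time_s: 3.43
ee_pos: [496.7, 43.4, 23.6]
ee_rot: [-180.0, -0.1, 4.7]
force: [-0.3, 0.2, -0.9]
gripper_width: 0.4
```

```bash
python3 -c "
from h import *
where();cmd(-35,-5,23)
im=env.grab_frame('wrist');cv2.imwrite('pics/w4.png',im[:,:,::-1])"
```

```text
fix pos -39.4 -4.5 23.6 Ffix -0.3 0.2 -0.9 t 3.4333 rot [-1.8e+02 -1.0e-01  4.7e+00] w 0.36410801008208027
target [501.1  43.3  23. ] shift [0.0088 0.0011 0.0012] turn -0.0014 t 3.4333
```

View pics/w4.png

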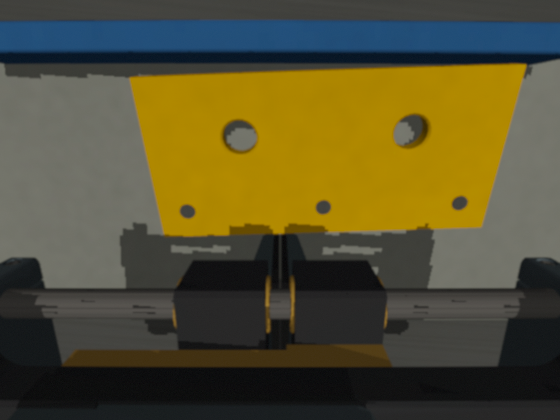

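```bash
cat >> h.py <<'E'
PP=np.array([[40,85,8],[40,-85,8],[-40,-85,8],[-40,85,8],[12,40,8],[12,-40,8]])
def fitw(px,st,tilt=None):
    px=np.array(px,float);m=~np.isnan(px[:,0])
    def r(q):
        return (proj("wrist",fixT(f,plateT([q[0],q[1],0,q[2],q[3]],PP[m])),st)-px[m]).ravel()
    s=least_squares(r,[20,0,0,.1],x_scale=[10,10,.1,.1]);print("plate x,y,yaw,tilt",s.x.round(3));print(s.fun.reshape(-1,2).round(1).tolist());return s.x
E
python3 -c "
from h import *
fitw([(132,78),(525,65),(484,227),(163,235),(240,136),(411,131)],env.state())"
```

```text
plate x,y,yaw,tilt [ 19.821 -26.848   0.03    0.171]
[[-0.2, -1.8], [-0.4, -1.1], [-2.4, -0.1], [1.9, 1.1], [0.5, 1.1], [0.6, 0.9]]
```

Emit:
arm_command([
  [1, 0.005, 0, 0.001, 0],
  [1, 0.009, 0, 0.001, 0],
  [1, 0.012, 0, 0.001, 0],
  [1, 0.014, 0, 0.001, 0],
  [1, 0.015, 0, 0.001, 0],
  [1, 0.015, 0, 0.001, 0],
])

```text
time_s: 3.98
ee_pos: [501.5, 43.0, 22.6]
ee_rot: [-180.0, 0.3, 4.6]
force: [-7.2, 0.2, 4.9]
gripper_width: 0.7
```

```bash
python3 -c "
from h import *
where()
im=env.grab_frame('wrist');cv2.imwrite('pics/w5.png',im[:,:,::-1])"
```

```text
fix pos -34.6 -5.3 22.6 Ffix -7.1 0.8 4.9 t 3.9833 rot [-180.     0.3    4.6] w 0.7035007888740145
```

View pics/w5.png

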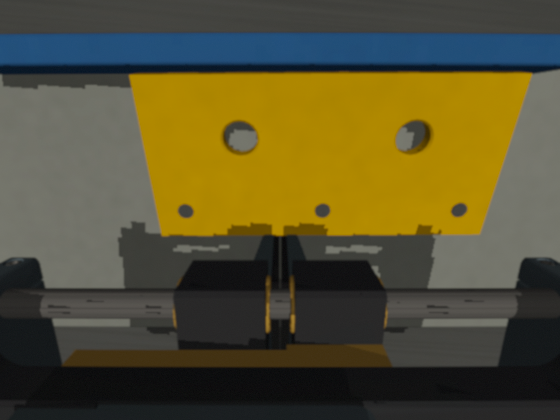

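```bash
python3 -c "
from h import *
px=np.array([220+147/4.5,150+478/4.5])
s=least_squares(lambda q:(proj('scene',fixT(f,[[q[0],q[1],20]]))[0]-px),[0,-190]);print(s.x)
s=least_squares(lambda q:(proj('side',fixT(f,[[q[0],q[1],20]]))[0]-np.array([180+596/5,180+113/5])),[0,-190]);print(s.x)
cmd(-55,-136,24);cmd(0,-136,24)
"
```

```text
[  12.35772687 -196.80067306]
[   8.35141429 -194.509931  ]
target [492.2 -89.   24. ] shift [-0.0399  0.2614 -0.0027] turn -0.0041 t 4.0333
target [547.  -84.3  24. ] shift [ 0.0701  0.2611 -0.0033] turn -0.0041 t 4.0333
```

Emit:
arm_command([
  [1, -0.03, 0, 0, 0],
  [1, -0.04, 0.05, -0.002, 0],
  [1, -0.04, 0.12, -0.002, 0],
  [1, -0.04, 0.19, -0.002, 0],
  [1, -0.04, 0.25, -0.002, 0],
  [1, -0.04, 0.265, -0.002, 0],
  [1, 0.0, 0.265, -0.002, 0],
  [1, 0.04, 0.265, -0.002, 0],
])

```text
time_s: 4.7
ee_pos: [532.0, -89.0, 23.4]
ee_rot: [-180.0, 0.3, 4.4]
force: [-0.2, -0.1, 0.4]
gripper_width: 0.3
```

```bash
python3 -c "
from h import *
where();cmd(0,-130,23);cmd(0,-100,23)"
```

```text
fix pos -15.3 -139.4 23.4 Ffix -0.2 -0.1 0.4 t 4.7 rot [-180.     0.3    4.4] w 0.26964117767203266
target [546.5 -78.4  23. ] shift [ 0.0305 -0.019   0.0005] turn -0.0086 t 4.7
target [544.  -48.5  23. ] shift [ 0.0301 -0.079   0.0006] turn -0.0086 t 4.7
```

Emit:
arm_command([
  [1, 0.025, 0, 0.001, -0.008],
  [1, 0.031, 0, 0.001, -0.008],
  [1, 0.031, -0.01, 0.001, -0.008],
  [1, 0.031, -0.02, 0.001, -0.008],
  [1, 0.031, -0.028, 0.001, -0.008],
  [1, 0.031, -0.034, 0.001, -0.008],
  [1, 0.031, -0.04, 0.001, -0.008],
  [1, 0.031, -0.046, 0.001, -0.008],
])

```text
time_s: 5.37
ee_pos: [545.2, -64.8, 22.9]
ee_rot: [180.0, 0.3, 4.8]
force: [-0.7, -2.9, -0.4]
gripper_width: 0.3
```

```bash
python3 -c "
from h import *
where()
im=env.grab_frame('wrist');cv2.imwrite('pics/w6.png',im[:,:,::-1])
im=env.grab_frame('scene')[150:280,220:345,::-1];cv2.imwrite('pics/sc6.png',cv2.resize(im,None,fx=4.5,fy=4.5,interpolation=cv2.INTER_CUBIC))"
```

```text
fix pos -0.2 -116.4 22.9 Ffix -1.0 -2.8 -0.4 t 5.3667 rot [180.    0.3   4.8] w 0.3409255001785627
```

View pics/w6.png

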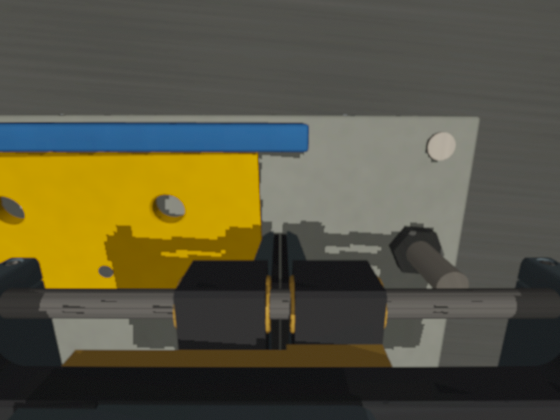

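View pics/sc6.png

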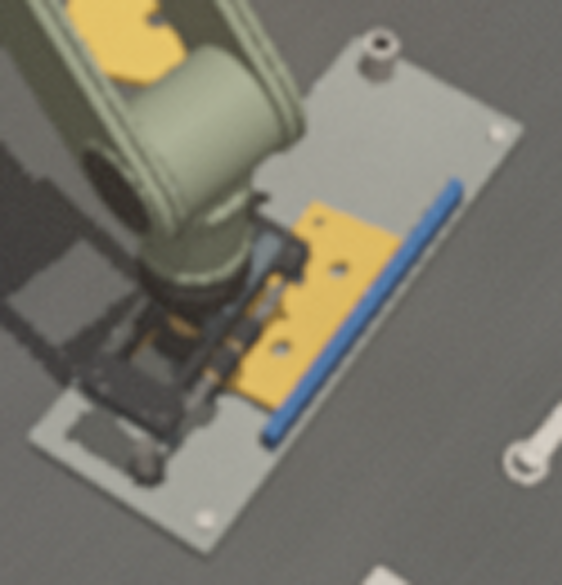

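```bash
python3 -c "
from h import *
n=np.nan
fitw([(n,n),(259,153),(n,n),(n,n),(11,210),(171,208)],env.state());cmd(0,-98,23)"
```

```text
plate x,y,yaw,tilt [ 2.2989e+01 -2.2032e+01  9.0000e-03  1.6500e-01]
[[0.3, -0.4], [0.2, -0.2], [-0.5, 0.6]]
target [543.8 -46.5  23. ] shift [-0.0002 -0.0357 -0.0002] turn -0.0004 t 5.4667
```

Emit:
arm_command([
  [1, 0, -0.005, 0, 0],
  [1, 0, -0.01, 0, 0],
  [1, 0, -0.015, 0, 0],
  [1, 0, -0.02, 0, 0],
  [1, 0, -0.025, 0, 0],
  [1, 0, -0.029, 0, 0],
  [1, 0, -0.033, 0, 0],
  [1, 0, -0.036, 0, 0],
])

```text
time_s: 6.13
ee_pos: [543.9, -45.6, 22.9]
ee_rot: [-179.9, 0.3, 4.8]
force: [-0.1, 0.1, -0.6]
gripper_width: 0.3
```

```bash
python3 -c "
from h import *
where()
im=env.grab_frame('wrist');cv2.imwrite('pics/w7.png',im[:,:,::-1])
im=env.grab_frame('scene')[150:280,220:345,::-1];cv2.imwrite('pics/sc7.png',cv2.resize(im,None,fx=4.5,fy=4.5,interpolation=cv2.INTER_CUBIC))"
```

```text
fix pos 0.1 -97.1 22.9 Ffix -0.0 0.1 -0.6 t 6.1333 rot [-179.9    0.3    4.8] w 0.32884721202439
```

View pics/w7.png

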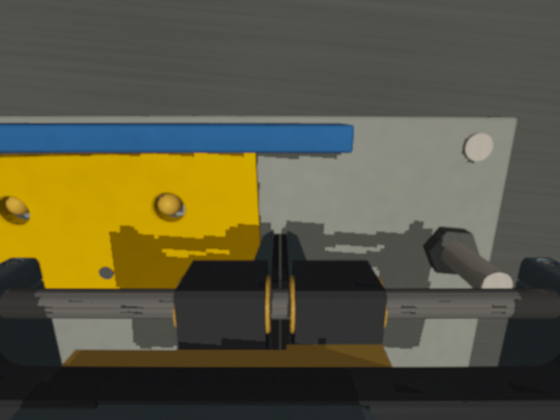

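View pics/sc7.png

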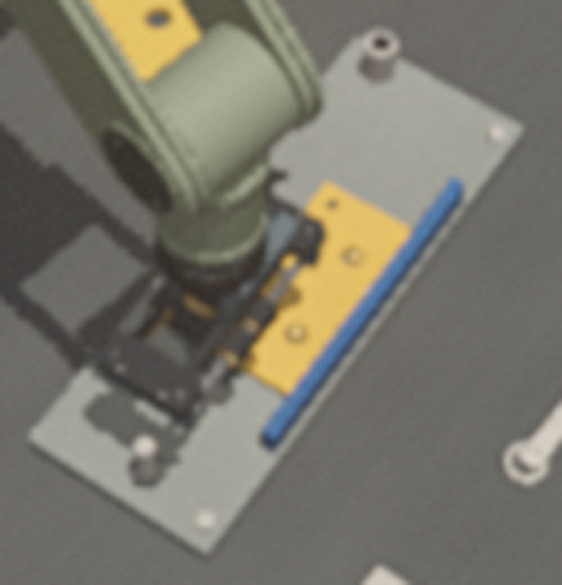

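Brass pins now show in both holes, at (14,206) and (169,205), and the push force has gone to zero. I'll back off and check from above.

Emit:
arm_command([
  [1, 0, 0.02, 0, 0],
  [1, 0, 0.03, 0, 0],
  [1, 0, 0.03, -0.05, 0],
  [1, 0, 0.03, -0.12, 0],
  [1, -0.06, -0.04, -0.2, 0],
  [1, -0.13, -0.1, -0.24, 0],
  [1, -0.18, -0.17, -0.24, 0],
  [1, -0.18, -0.19, -0.24, 0],
])

```text
time_s: 6.9
ee_pos: [445.3, 41.4, 145.0]
ee_rot: [-179.9, 0.2, 4.7]
force: [0.4, 0.3, 0.0]
gripper_width: 0.6
```

```bash
python3 -c "
from h import *
where()
im=env.grab_frame('wrist');cv2.imwrite('pics/w8.png',im[:,:,::-1])
a=env.grab_frame('side')[180:300,180:340,::-1];cv2.imwrite('pics/sd8.png',cv2.resize(a,None,fx=5,fy=5,interpolation=cv2.INTER_CUBIC))"
```

```text
fix pos -90.8 -2.2 145.0 Ffix 0.4 0.3 0.0 t 6.9 rot [-179.9    0.2    4.7] w 0.5965545638229871
```

View pics/w8.png

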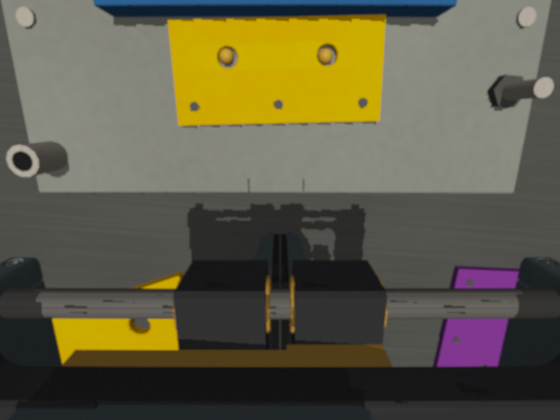

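View pics/sd8.png

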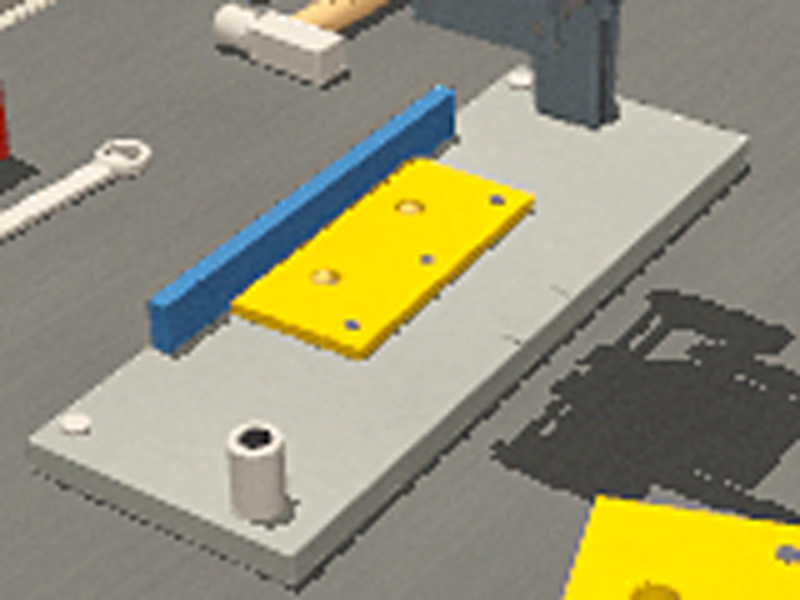

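```bash
python3 - <<'E'
from h import *
st=env.state();a=cv2.imread("pics/w8.png")[0:140,150:410];cv2.imwrite("pics/w8c.png",cv2.resize(a,None,fx=3,fy=3,interpolation=cv2.INTER_CUBIC))
q=fitw([(170,20),(386,16),(381,121),(180,124),(227,56),(327,54)],st)
sd=np.array([[180+u/5,180+v/5] for u,v in[(233,307),(422,157),(533,202),(362,350),(325,277),(410,207)]])
s=least_squares(lambda q:(proj("side",fixT(f,plateT([q[0],q[1],0,q[2],q[3]],PP)))-sd).ravel(),[20,0,0,0],x_scale=[10,10,.1,.1]);print(s.x.round(3),s.fun.round(1))
print(proj("wrist",fixT(f,plateT([23,0,0,0,0],PP)),st).round(1).tolist())
E
```

```text
plate x,y,yaw,tilt [20.401  1.342  0.021 -0.043]
[[-0.2, -0.3], [-0.4, -0.7], [-0.7, -0.5], [-1.3, 0.2], [1.6, 0.6], [0.8, 0.7]]
[ 2.0282e+01  2.0600e-01  8.0000e-03 -0.0000e+00] [-0.2 -0.6 -1.2  0.3  0.8 -0.7 -0.5  0.4  0.5  0.3  0.6  0.3]
[[170.8, 12.6], [389.9, 13.3], [381.0, 120.0], [178.9, 119.3], [230.0, 51.9], [330.3, 52.3]]
```

View pics/w8c.png

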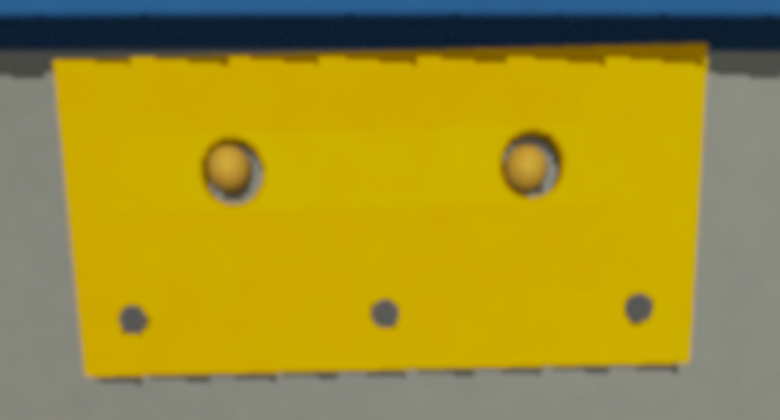

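```bash
python3 - <<'E'
from h import *
st=env.state()
w=np.array([[150+u/3,v/3] for u,v in[(53,59),(707,62),(690,362),(86,377),(233,171),(531,165)]])
sd=np.array([[180+u/5,180+v/5] for u,v in[(233,307),(422,157),(533,202),(362,350),(325,277),(410,207)]])
def P(q):return Ro.from_euler('ZYX',q[3:]).apply(PP)+np.array([q[0],q[1],20+q[2]])
def r(q):
    W=fixT(f,P(q));return np.r_[(proj("side",W)-sd).ravel(),(proj("wrist",W,st)-w-q[6:8]).ravel()]
r8=lambda q:np.r_[(proj("side",fixT(f,P(q[:6])))-sd).ravel(),(proj("wrist",fixT(f,P(q[:6])),st)-w-q[6:8]).ravel()]
s=least_squares(r8,[20,0,0,0,0,0,0,0],x_scale=[10,10,10,.1,.1,.1,3,3]);J=np.linalg.inv(s.jac.T@s.jac);print(s.x.round(3),(np.sqrt(np.diag(J))*.7).round(3));print(s.fun.round(1))
E
```

```text
[ 1.9928e+01  2.0700e-01 -8.4200e-01  1.9000e-02  2.9000e-02  2.5000e-02
  1.7490e+00 -7.3500e-01] [1.662 1.953 1.155 0.003 0.017 0.01  2.459 2.053]
[ 0.  -0.5 -1.4  1.5  0.7 -0.3 -0.1 -0.4  0.6  0.4  0.5  1.   0.9 -0.1
 -0.3 -3.1 -0.7  1.6 -1.1 -0.3  0.5  0.5  0.7  1.4]
```

Emit:
arm_command([
  [1, 0.02, 0, 0.08, 0],
  [1, 0.06, 0, 0.16, 0],
  [1, 0.07, 0, 0.22, 0],
  [1, 0.07, 0, 0.23, 0],
  [1, 0.07, 0, 0.23, 0],
  [1, 0.07, 0, 0.23, 0],
])

```text
time_s: 7.5
ee_pos: [479.1, 46.2, 30.2]
ee_rot: [-179.8, 0.3, 4.9]
force: [0.1, 0.9, 1.0]
gripper_width: 0.7
```

```bash
python3 - <<'E'
from h import *
where();im=env.grab_frame('wrist')[:,:,::-1]
cv2.imwrite('pics/w9.png',cv2.resize(im[30:280,100:500],None,fx=2,fy=2,interpolation=cv2.INTER_CUBIC))
E
```

```text
fix pos -56.7 -0.3 30.2 Ffix 0.1 0.9 1.0 t 7.5 rot [-179.8    0.3    4.9] w 0.6932290016772253
```

View pics/w9.png

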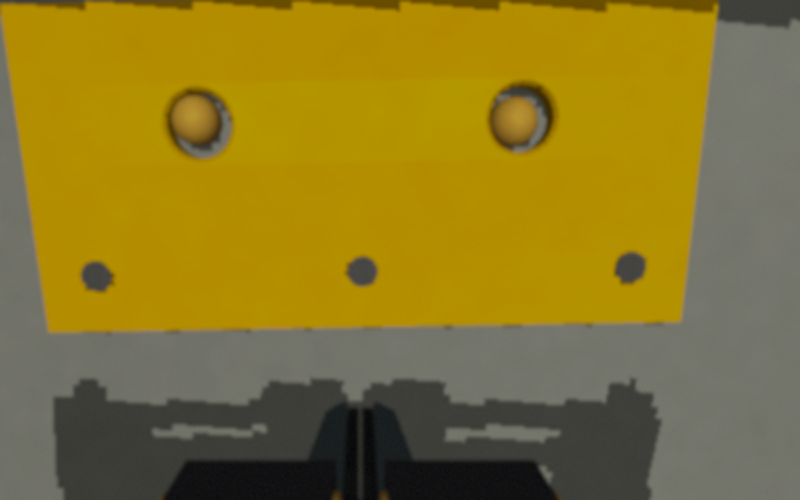

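```bash
python3 -c "
from h import *
print(env.job_done());where()"
```

```text
the job is handed in; nothing more can be done
None
the job is handed in; nothing more can be done
```

I nudged the plate flat against the blue fence with the closed fingertips. Then I pushed its right end on the robot-side half, about 25 mm along the fence, until it dropped over the pins. I backed off and handed the job in at 7.5 s.

**What the last checks showed:**
- **Holes on pins:** the close wrist picture shows a brass pin standing in each hole with the deck visible round it. The push force had fallen to about zero at the drop.
- **Flatness:** the side view shows the plate flat, and the fit to that view gives a tilt of about 0.
- **Other things:** nothing else showed as touched or moved. The largest contact force I read was about 9 N, and the gripper was clear of everything.

**What was uncertain or disagreed:**
- **Tilt:** two rougher fits that used the wrist picture gave apparent tilts of 0.03–0.04 rad, at or above the 0.03 limit. Their uncertainty was 0.01–0.02 rad, and one corner was misread in the fence shadow. I went by the pictures and did not refit.
- **Position:** the fits put the plate at x about 20 mm instead of 23 mm. That is about the size of my measuring error plus the play in the holes.
- **Yaw:** the plate sits turned about 0.02 rad, which is within the play of the holes.

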